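Put the microscope's optics away in their rests

ROBOT

A 7-joint arm with a two-finger parallel gripper is mounted at the origin on the work surface. World frame = base frame: x ahead of the robot, y to its left, z up, the work surface at z = 0. Lengths are in m, angles in rad, forces in N, time in s.
With the tool pointing down it reaches from about 0.35 to 0.9 m from the base axis. Payload 8.1 kg.
Tool frame: the origin (TCP) lies midway between the tips of the shut fingers; the grasp point (between the pads) lies 19 mm behind it; z points along the fingers, y is the line along which they close (so a half turn about z gives the same grasp; the last joint's range is limited). The gripper opens to 92 mm and grips with 3 to 60 N. Pads are 19 mm wide; open, the fingers measure 130 mm over their backs; the gripper's body (75 mm by 190 mm) begins 47 mm behind the grasp point.
Start: joints at [-1.29, 0.434, 0.025, 1.573, -0.012, 1.134, -0.075], TCP at [0.234, 0.58, 0.227] pointing down, gripper open.
Joint ranges: [-2.62, 2.62], [-0.44, 2.09], [-1.27, 1.32], [0.08, 2.57], [-1.32, 4.46], [0.12, 2], [-2.74, 2.74]. Speed limits (rad/s): [2.22, 2.22, 3.01, 3.01, 3.14, 3.14, 3.14].

INTERFACE

Orientations are given as a rotation vector (axis times angle).
In Python, from cell import arm gives the robot as it stands.
- The arm moves only by the tool carry_out, never from a script. Its arguments are lists of equal length, an entry for each row: "claw": the finger opening in cm, from 0 to 9.18; "delta_pos": the shift along the tool's x, y, z in cm, a list of three; "angular": the turn, a rotation vector about the tool's x, y, z in rad, a list of three. In form: {"claw": [claw, ...], "delta_pos": [[dx, dy, dz], ...], "angular": [[ax, ay, az], ...]}. A call has 1 to 20 rows; each row shifts and turns the commanded pose from where the row before left it, along the tool's axes as they then stand; what a row does not reach is not made up. A row lasts 1/10 s, in which the tool goes at most 50 mm and 8.59 degrees, less where a joint would pass 70% of its speed; a pose out of reach is approached as far as the arm can. A call with a gripper value outside its range is refused whole. The fingers move at their own pace and stop on an object; "force" is the grip in N (left out, the last holds). Time passes only in rows, so rows that do not move let the fingers close. It gives the time, the measured TCP pose, the force, the opening and the grip force at its end, in the units of the state.
- arm.observe(): the state, without advancing time (a new reading comes with each control period).
- arm.get_image(name): name is "side" or "top"; returns a dict with "frame" (480x640x3 uint8, red, green, blue), "mtx" (3x3 intrinsics, pixels), "T" (4x4, takes a point from camera to world coordinates). Camera axes: x right, y down, z forward; pixel columns grow to the right and rows downward; lengths in m; the calibration is good to about 2 mm. A picture is of the moment at which its call begins. There is no depth.
- arm.sign_off(): hands the job in; it is judged then, once.
Trained networks look in a picture, given as the dict that the camera call returned (one of the last four; its "shot" number tells which), for a name from the list of things; names that differ only in an ending like _2 or _b are one class to them, and where a whole thing is asked for, a point or a joint stands for the part that bears it (a point fixed in the world has none). Each returns a list of dicts, best first, with "conf" (0 to 1); they miss things now and then, are a little off and sometimes report something else, mostly with a low value. They report only what shows in the picture. A call takes as long as a camera call. They do not tell look-alikes from the thing itself.
- arm.look_for(label, picture): "centre" ([column, row] as shares, 0 to 1, of the picture: columns of its width, rows of its height, amid what is visible of it).
- arm.trace(label, picture): "region" (480x640 bool, what is visible of it) and "centre" ([column, row] as shares, 0 to 1, of the picture: columns of its width, rows of its height, amid what is visible of it).
- arm.place_of(label, picture): "centre" ([column, row] as shares, 0 to 1, of the picture: columns of its width, rows of its height: a listed point, or the origin of a listed thing).
The state is a dict: "clock": time; "joints": joint angles; "dq": joint speeds; "joint_efforts": joint torques, N m; "position": TCP position; "ee_rot": TCP orientation; "force": force on the tool from outside, world axes, zero at the start; "ft_torque": the same for the moment, N m; "width": opening from 0.0 (shut) to 1.0 (fully open); "gripper_force": force on a finger pad.
Only numpy, scipy, OpenCV 4.12 (cv2) and the standard library are available. Lean on these libraries where they do the work, as an engineer would, in place of code of your own. Each camera call takes 0.05 s, during which the arm holds its last target. There are 200 camera calls.

TASK

Put the four optical parts lying about the bench away, each in the white rest whose recess has its outline: the eyepiece in the large round one, the objective in the small round one, the filter cube in the square one with its sides lined up with the recess, the slider in the long one, each sitting flat on the felt and the same way up as it is now. Set them down, do not drop them or tip them over, and leave the sample dish and the oil bottle where they stand.

Things in the scene. Friction and masses are not known exactly. Their poses are not given: they have to be found in the camera images.
- eyepiece: Microscope eyepiece standing upright, 62 mm tall: a black rubber eyecup below (round, 46 mm across, up to 22 mm height), a bright steel tube above (30 mm across, from 22 to 62 mm height; grip it there). About 0.12 kg. Origin: centre of the underside, z up along its axis. At the start it stands on the bench (z = 0).
- objective: Microscope objective standing upright, 48 mm tall: a steel barrel 28 mm across up to 30 mm height (grip it there), with a black ring near its top and a steel nose above that tapers from 27 to 12 mm. About 0.13 kg. Origin: centre of the underside, z up along its axis. At the start it stands on the bench (z = 0).
- filter_cube: Grey plastic filter cube, 40 x 40 mm and 38 mm tall, with a round amber glass window in the top. About 0.09 kg. Origin: centre of the underside; x and y along its sides, z up. At the start it stands on the bench (z = 0).
- slider: Flat prism slider lying on the bench, 100 mm long along its x, 28 mm wide along its y, 16 mm thick: an aluminium bar from x = -50 to +34 mm with a small round window, and a black knob, 14 mm across, from x = +34 to +50 mm. 0.11 kg. Origin: underside, at the middle of the 100 mm; grip the bar there across its 28 mm width. At the start it stands on the bench (z = 0).
- round_rest_big: Fixed white plastic rest, 74 x 74 mm and 6 mm high, with a round recess 62 mm across lined with dark grey felt; the recess floor lies 2 mm above the bench (4 mm deep). Place of the eyepiece. Origin: on the bench under the centre of the recess, z up.
- round_rest_small: Fixed white plastic rest, 56 x 56 mm and 6 mm high, with a round recess 44 mm across lined with dark grey felt; floor 2 mm above the bench. Place of the objective. Origin: on the bench under the centre of the recess, z up.
- square_rest: Fixed white plastic rest, 68 x 68 mm and 6 mm high, with a square recess 56 x 56 mm lined with dark grey felt; floor 2 mm above the bench. Place of the filter cube. Origin: on the bench under the centre of the recess; x and y along its sides.
- long_rest: Fixed white plastic rest, 128 x 56 mm and 6 mm high, with a long recess 116 mm (along its x) x 44 mm (along its y) lined with dark grey felt; floor 2 mm above the bench. Place of the slider, either way round. Origin: on the bench under the centre of the recess.
- dish: Closed pale plastic sample dish, 63 mm across and 14 mm high, loose; to be left where it is. Origin: centre of the underside.
- oil_bottle: Small amber bottle with a white cap, 28 mm across and 62 mm tall, loose; to be left where it is. Origin: centre of the underside.
Not all that is in view belongs to the job. What is shaped like the objective but pink or turquoise is not meant.

How it is judged:
By the outcome, as a careful person would: the job done as asked, in the order asked, and still so for the second after the job is handed in, with the robot touching nothing.
It also fails if it takes over 109 s, if anything falls off the work surface, if the arm or the gripper's body presses on something with over 40 N, if the wrist force passes 120 N, or if a joint passes its speed limit or range.

## Working session

There is one attempt and no reset: what is moved stays moved. The work goes in short steps, Python scripts to look and compute and a tool call to move; the robot and the scene stay as the last step left them, time stands still between calls to the robot, and variables do not carry over. Pictures are saved under pics/ and viewed, at most 14 in all, crops included, and the job is handed in when it is done.

Besides the shell and the picture viewer there is one more tool, called as name(argument=value, ...) on one line, values as JSON. carry_out: Moves the arm, as the interface text tells. Its arguments: {"type":"object","properties":{"claw":{"type":"array","items":{"type":"number"}},"delta_pos":{"type":"array","items":{"type":"array","items":{"type":"number"}}},"angular":{"type":"array","items":{"type":"array","items":{"type":"number"}}},"force":{"type":"number"}},"required":["claw","delta_pos","angular"]}

```bash
mkdir -p pics; cat > h.py <<'E'
import numpy as np, cv2
from cell import arm
from scipy.spatial.transform import Rotation as R
def ray(px,pic,z):
    K=np.array(pic["mtx"]);T=np.array(pic["T"])
    d=T[:3,:3]@np.linalg.solve(K,[px[0],px[1],1.]);o=T[:3,3]
    return o+d*(z-o[2])/d[2]
def proj(p,pic):
    K=np.array(pic["mtx"]);T=np.array(pic["T"])
    c=K@(T[:3,:3].T@(np.array(p)-T[:3,3]));return c[:2]/c[2]
def save(pic,n): cv2.imwrite("pics/"+n,cv2.cvtColor(pic["frame"],cv2.COLOR_RGB2BGR))
E
python3 - <<'E'
from h import *
np.set_printoptions(precision=4,suppress=True)
s=arm.observe();print(s)
for n in ["top","side"]:
    p=arm.get_image(n);save(p,n+"0.png");print(n,np.array(p["T"]),np.array(p["mtx"])[0,0])
    for l in ["eyepiece","objective","filter_cube","slider","round_rest_big","round_rest_small","square_rest","long_rest","dish","oil_bottle"]:
        for r in arm.place_of(l,p)[:4]:
            c=np.array(r["centre"])*[640,480];print(l,round(r["conf"],2),c.round(1),ray(c,p,0)[:2].round(4))
E
```

```text
{'clock': 0.0, 'joints': array([-1.2896,  0.4352,  0.025 ,  1.5741, -0.0116,  1.134 , -0.0751]), 'dq': array([-0.002 , -0.0001,  0.0009, -0.0001, -0.0016,  0.0013,  0.    ]), 'joint_efforts': array([ -0.0004, -66.7847,   0.9847, -31.4457,  -0.0606,   0.0427,
         0.0002]), 'position': array([0.2339, 0.579 , 0.226 ]), 'ee_rot': array([-0.5993, -3.0838,  0.0025]), 'force': array([-0.0256, -0.0264, -0.2497]), 'ft_torque': array([-0.0455, -0.044 , -0.0416]), 'gripper_force': 0.0, 'width': 1.0002671088840898}
top [[-0.0018 -0.9917  0.1287  0.4003]
 [-0.9998 -0.0006 -0.018   0.013 ]
 [ 0.018  -0.1287 -0.9915  0.9625]
 [ 0.      0.      0.      1.    ]] 484.4557053698735
eyepiece 0.87 [362.2 189.7] [ 0.642  -0.0897]
objective 0.73 [194.  195.3] [0.6295 0.2511]
objective 0.69 [509.8 237.9] [ 0.543  -0.3876]
objective 0.6 [219.4 191.3] [0.6379 0.2001]
objective 0.46 [152.9 201.4] [0.6167 0.3331]
filter_cube 0.73 [480.2 331.8] [ 0.3559 -0.319 ]
filter_cube 0.72 [308.  275.4] [0.4673 0.0203]
filter_cube 0.62 [510.4 236.2] [ 0.5465 -0.389 ]
slider 0.56 [150.2 325.8] [0.3691 0.3278]
round_res
[... 252 characters left out ...]
t 0.67 [362.8 190.8] [ 0.6397 -0.091 ]
dish 0.69 [413.1 288.5] [ 0.4412 -0.1886]
oil_bottle 0.55 [241.6 275.7] [0.4667 0.152 ]
side [[-0.914  -0.2044  0.3504  0.0933]
 [-0.4054  0.493  -0.7698  0.9578]
 [-0.0154 -0.8457 -0.5335  0.7136]
 [ 0.      0.      0.      1.    ]] 552.7411980210161
eyepiece 0.59 [292.6 227.2] [ 0.6429 -0.0959]
objective 0.88 [180.5 313.2] [0.7035 0.2905]
objective 0.8 [235.9 294.1] [0.6329 0.1937]
objective 0.62 [206.3 336.1] [0.6177 0.3272]
objective 0.59 [223.8 310.9] [0.6269 0.2505]
slider 0.62 [327.7 372.3] [0.369  0.3225]
round_rest_big 0.64 [248.2 266. ] [0.6607 0.0946]
long_rest 0.89 [428.3 207.8] [ 0.3554 -0.3219]
oil_bottle 0.52 [316.  303.1] [0.4659 0.1559]
```

View pics/top0.png

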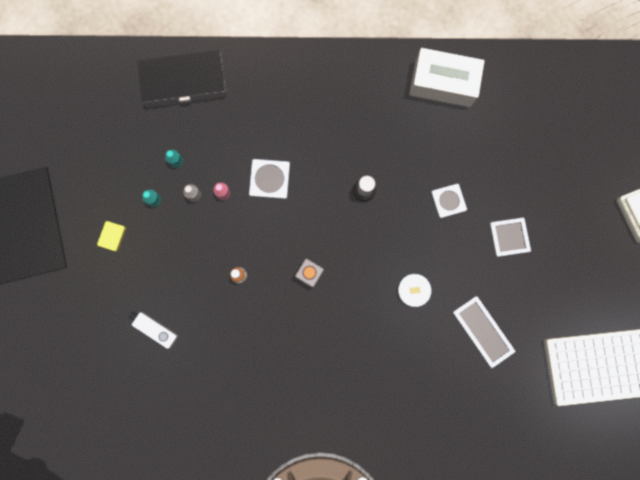

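View pics/side0.png

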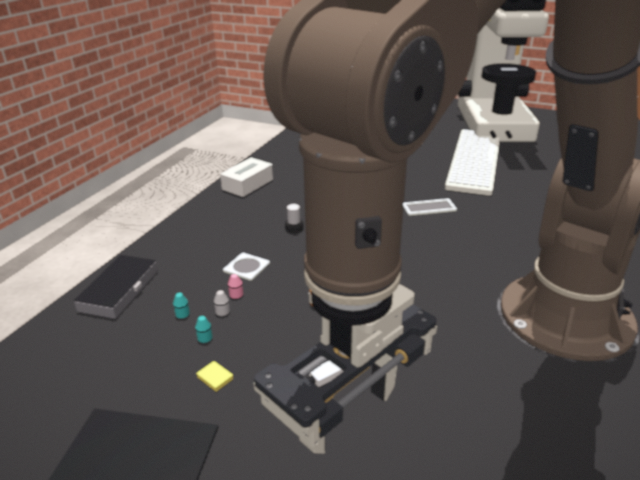

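The top view shows the eyepiece at (366,187), steel objective at (191,192), filter cube at (309,273) and slider bar at (154,330). The rests are big round (270,179), small round (449,200), square (511,237) and long (484,332). Four things are objective-shaped: steel (191,192), pink (221,190), and turquoise (173,157) and (150,197). Only the steel one fits. I'll confirm that in a crop and measure.

```bash
cat > m.py <<'E'
from h import *
def blob(pic,seed,z,thr,r=45,inv=False):
    "threshold round seed, component nearest it (filled), world outline at height z: centre, size, angle"
    g=pic["frame"].max(2) if thr>0 else None
    m=(g>thr).astype(np.uint8)
    w=np.zeros_like(m);cv2.circle(w,tuple(int(v) for v in seed),r,1,-1);m&=w
    U=4
    big=cv2.resize(np.where(w>0,g,0).astype(np.float32),None,fx=U,fy=U,interpolation=cv2.INTER_CUBIC)
    cs,_=cv2.findContours((big>thr).astype(np.uint8),cv2.RETR_EXTERNAL,cv2.CHAIN_APPROX_NONE)
    cs=[c for c in cs if cv2.contourArea(c)>60*U]
    c=min(cs,key=lambda c:abs(cv2.pointPolygonTest(c,(seed[0]*U+1.5,seed[1]*U+1.5),True)) if cv2.pointPolygonTest(c,(seed[0]*U+1.5,seed[1]*U+1.5),False)<0 else -1)
    pts=(c[:,0,:]+.5)/U-.5
    wpt=np.array([ray(p,pic,z)[:2] for p in pts]).astype(np.float32)
    (cx,cy),(a,b),t=cv2.minAreaRect(wpt*1000)
    mo=cv2.moments((wpt*1000).reshape(-1,1,2))
    return dict(c=np.round([cx,cy],1),size=np.round([a,b],1),ang=round(t,1),cen=np.round([mo['m10']/mo['m00'],mo['m01']/mo['m00']],1))
E
python3 - <<'E'
from m import *
p=arm.get_image("top")
f=p["frame"]
for n,s,z,t in [("big",(270,179),.006,110),("small",(449,200),.006,110),("square",(511,237),.006,110),("long",(484,332),.006,110),
  ("eyetop",(366,184),.062,110),("slider",(150,328),.016,110),("cube",(309,273),.038,70),("cube",(309,273),.038,50),("obj",(191,192),.03,60),("dish",(414,290),.014,110),("bottlecap",(236,273),.062,130)]:
    try: print(n,blob(p,s,z,t))
    except Exception as e: print(n,e)
a=f[165:220,160:245];b=f[165:220,325:410];c=f[245:300,270:355];d=f[300:355,115:200]
im=np.vstack([np.hstack([a,b]),np.hstack([c,d])])
cv2.imwrite("pics/crop1.png",cv2.cvtColor(cv2.resize(im,None,fx=4.6,fy=4.6,interpolation=cv2.INTER_CUBIC),cv2.COLOR_RGB2BGR))
E
```

```text
big {'c': array([664. ,  99.5]), 'size': array([79.8, 80. ]), 'ang': 85.7, 'cen': array([664. ,  99.4])}
small {'c': array([ 619.4, -264.7]), 'size': array([61.9, 62. ]), 'ang': 15.9, 'cen': array([ 619.3, -264.8])}
square {'c': array([ 544.9, -386. ]), 'size': array([73.7, 74.1]), 'ang': 8.2, 'cen': array([ 545., -386.])}
long {'c': array([ 357.1, -324. ]), 'size': array([133.7,  61.9]), 'ang': 33.4, 'cen': array([ 357.2, -324. ])}
eyetop {'c': array([639.1, -92. ]), 'size': array([33. , 33.9]), 'ang': 89.3, 'cen': array([639.1, -91.8])}
slider {'c': array([361.8, 315.3]), 'size': array([89.5, 33.4]), 'ang': 57.6, 'cen': array([361.8, 315.3])}
cube {'c': array([470.3,  18.1]), 'size': array([170.6, 170.2]), 'ang': 44.6, 'cen': array([470.3,  18. ])}
cube {'c': array([470.3,  18.2]), 'size': array([171.3, 171. ]), 'ang': 44.6, 'cen': array([470.3,  18. ])}
obj {'c': array([630.3, 249.7]), 'size': array([179.9, 173.9]), 'ang': 45.6, 'cen': array([630.1, 249.6])}
dish {'c': array([ 438. , -188.3]), 'size': array([67.5, 66.4]), 'ang': 89.9, 'cen': array([ 438. , -188.3])}
bottlecap {'c': array([465.2, 149.8]), 'size': array([29.1, 27.7]), 'ang': 34.5, 'cen': array([465.3, 149.9])}
```

View pics/crop1.png

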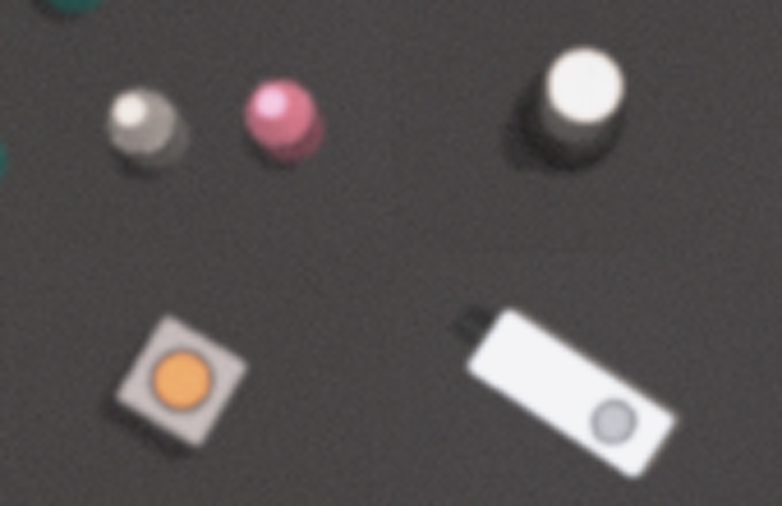

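The crop confirms that the steel objective at (191,192) is the one meant; its neighbour at (221,190) is pink. The slider's knob points to the upper left. Next I'll refine the cube and objective and cross-check the rests from their felt recesses.

```bash
cat >> m.py <<'E'
def recess(pic,seed,z=.002,thr=165,r=40):
    U=4;g=pic["frame"].min(2).astype(np.float32);big=cv2.resize(g,None,fx=U,fy=U,interpolation=cv2.INTER_CUBIC)
    m=(big<thr).astype(np.uint8);n,l,st,ce=cv2.connectedComponentsWithStats(m)
    c,_=cv2.findContours((l==l[int(seed[1]*U),int(seed[0]*U)]).astype(np.uint8),cv2.RETR_EXTERNAL,cv2.CHAIN_APPROX_NONE)
    c=max(c,key=cv2.contourArea);pts=(c[:,0,:]+.5)/U-.5
    w=np.array([ray(p,pic,z)[:2] for p in pts]).astype(np.float32)*1000
    (cx,cy),s,t=cv2.minAreaRect(w);return np.round([cx,cy],1),np.round(s,1),round(t,1)
E
python3 - <<'E'
from m import *
p=arm.get_image("top");q=arm.get_image("side")
print(np.array(p["mtx"]).round(1).tolist())
for n,s in [("big",(270,179)),("small",(449,200)),("square",(511,237)),("long",(484,332))]: print(n,recess(p,s))
for n,s in [("big",(246,266)),("long",(430,207))]:
    print("side",n,recess(q,s,thr=150))
for t in (110,130,150): print("cube",blob(p,(309,273),.038,t,r=25), "obj",blob(p,(190,190),.03,t,r=18))
for t in (170,185,200): print("nose",t,blob(p,(188,189),.048,t,r=12))
print("eye side",blob(q,(294,209),.062,150,r=25))
E
```

```text
[[484.5, 0.0, 320.5], [0.0, 484.5, 246.5], [0.0, 0.0, 1.0]]
big (array([665.9, 100.1]), array([55.5, 55.1]), 47.2)
small (array([1013.5,  -12.5]), array([  89.2, 1370.2]), 0.6)
square (array([ 545.8, -388.8]), array([52.2, 51.1]), 8.4)
long (array([ 356.7, -326.3]), array([111.3,  39.3]), 33.5)
side big (array([1059.4, -172.9]), array([ 415.6, 1338.5]), 3.5)
side long (array([ 350.9, -326.6]), array([5.5, 2.6]), 48.1)
cube {'c': array([470.6,  17.9]), 'size': array([42.1, 42.2]), 'ang': 58.9, 'cen': array([470.7,  17.9])} obj {'c': array([631.2, 250.6]), 'size': array([28.1, 28.5]), 'ang': 0.2, 'cen': array([631.3, 251. ])}
cube {'c': array([470.7,  18. ]), 'size': array([40.6, 40.8]), 'ang': 59.0, 'cen': array([470.6,  18. ])} obj {'c': array([631.2, 250.8]), 'size': array([26.1, 26.1]), 'ang': 0.2, 'cen': array([631.5, 251. ])}
cube {'c': array([470.7,  18. ]), 'size': array([39.2, 39.4]), 'ang': 59.0, 'cen': array([470.6,  18. ])} obj {'c': array([633.4, 250.7]), 'size': array([26.4, 19.1]), 'ang': 55.3, 'cen': array([633.5, 250.9])}
nose 170 {'c': array([631.2, 250.6]), 'size': array([13.8, 14.9]), 'ang': 0.2, 'cen': array([631.1, 250.8])}
nose 185 {'c': array([631.2, 250.9]), 'size': array([12.8, 13.4]), 'ang': 0.2, 'cen': array([631.1, 251.1])}
nose 200 {'c': array([631.2, 251.1]), 'size': array([11.9, 12. ]), 'ang': 1.9, 'cen': array([631.1, 251.3])}
eye side {'c': array([637. , -90.2]), 'size': array([31.4, 38.8]), 'ang': 22.3, 'cen': array([636.8, -90.3])}
```

```bash
cat > g.py <<'E'
import sys
from h import *
x,y,z,psi=map(float,sys.argv[1:5]) # mm, deg
s=arm.observe();M=R.from_rotvec(s["ee_rot"]).as_matrix()
c=np.degrees(np.arctan2(M[1,1],M[0,1]));d=(psi-c+180)%360-180
Rz=R.from_euler('z',d,degrees=True).as_matrix()@M
v=Rz.T@(np.array([x,y,z])/10-s["position"]*100)
print("turn az %.4f rad; shift after turn cm"%-np.radians(d),v.round(2),"tilt",(M[:2,2]).round(4),"psi",round(c,2),"clock",round(s["clock"],2),"F",s["force"].round(1),"w",round(s["width"]*92,1),"gf",round(float(s["gripper_force"]),1),"pos",(s["position"]*1000).round(1))
E
python3 g.py 638.5 -91.5 150 9
```

```text
turn az 1.0299 rad; shift after turn cm [-72.6   29.45   7.68] tilt [0.     0.0001] psi 68.01 clock 1.25 F [-0.6  0.4 -0.3] w 91.9 gf 0.0 pos [234.1 579.5 226.7]
```

carry_out(claw=[9,9,9,9,9,9,9,9,9], delta_pos=[[0,0,0],[0,0,0],[0,0,0],[0,0,0],[0,0,0],[0,0,0],[0,0,0],[0,0,0],[0,0,0]], angular=[[0,0,0.06],[0,0,0.13],[0,0,0.13],[0,0,0.13],[0,0,0.13],[0,0,0.13],[0,0,0.13],[0,0,0.13],[0,0,0.06]], force=20)

```text
clock: 2.15
position: [0.234, 0.5796, 0.2267]
ee_rot: [2.046, 2.384, 0.0]
force: [0.4, -0.3, -0.2]
width: 0.985
gripper_force: 0.0
```

carry_out(claw=[9,9,9,9,9,9,9,9,9,9,9,9,9,9,9,9,9,9,9,9], delta_pos=[[-2,0.8,0.4],[-4,1.6,0.4],[-4,1.6,0.4],[-4,1.6,0.4],[-4,1.6,0.4],[-4,1.6,0.4],[-4,1.6,0.4],[-4,1.6,0.4],[-4,1.6,0.4],[-4,1.6,0.4],[-4,1.6,0.4],[-4,1.6,0.4],[-4,1.6,0.4],[-4,1.6,0.4],[-4,1.6,0.4],[-4,1.6,0.4],[-4,1.6,0.4],[-4,1.6,0.4],[-2,0.8,0.4],[0,0,0]], angular=[[0,0,0],[0,0,0],[0,0,0],[0,0,0],[0,0,0],[0,0,0],[0,0,0],[0,0,0],[0,0,0],[0,0,0],[0,0,0],[0,0,0],[0,0,0],[0,0,0],[0,0,0],[0,0,0],[0,0,0],[0,0,0],[0,0,0],[0,0,0]])

```text
clock: 4.15
position: [0.6316, -0.0912, 0.1502]
ee_rot: [2.045, 2.382, -0.003]
force: [0.4, -0.3, 0.6]
width: 0.978
gripper_force: 0.0
```

```bash
python3 - <<'E'
from m import *
p=arm.get_image("top");save(p,"t2.png")
for pt in (arm.observe()["position"],): print(proj(pt,p))
E
python3 g.py 638.5 -91.5 30 9
```

```text
[370.52253649 174.57273575]
turn az -0.0030 rad; shift after turn cm [-0.41  0.69 12.02] tilt [-0.0005 -0.0007] psi 8.83 clock 4.2 F [ 0.1 -0.3  0.7] w 90.4 gf 0.0 pos [631.1 -88.5 150.2]
```

View pics/t2.png

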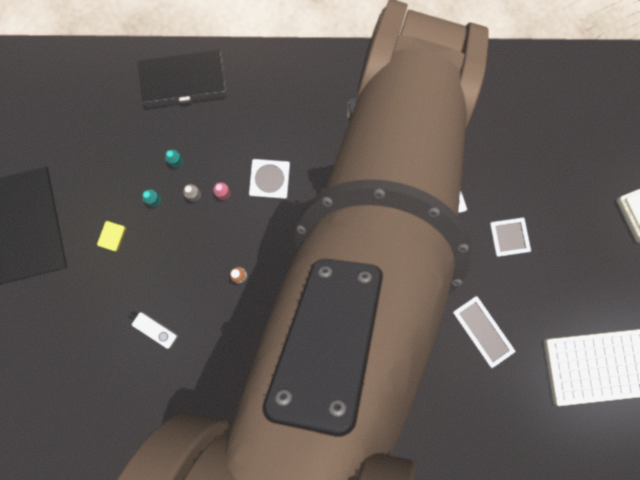

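The arm covers the eyepiece in the top view, so from here I'll rely on the measured poses.

carry_out(claw=[9,9,9,9,9,9,9,9], delta_pos=[[-0.2,0.35,0.5],[-0.2,0.35,1],[0,0,1.5],[0,0,1.5],[0,0,1.5],[0,0,0],[0,0,0],[0,0,0]], angular=[[0,0,0],[0,0,0],[0,0,0],[0,0,0],[0,0,0],[0,0,0],[0,0,0],[0,0,0]])

```text
clock: 5.0
position: [0.639, -0.0896, 0.0912]
ee_rot: [2.04, 2.388, 0.001]
force: [-0.6, -1.0, -0.2]
width: 0.983
gripper_force: 0.0
```

```bash
python3 - <<'E'
from m import *
p=arm.get_image("side");save(p,"s2.png");f=p["frame"][150:300,200:400]
cv2.imwrite("pics/s2c.png",cv2.cvtColor(cv2.resize(f,None,fx=4,fy=4,interpolation=cv2.INTER_CUBIC),cv2.COLOR_RGB2BGR))
print(proj(arm.observe()["position"],p))
E
python3 g.py 638.5 -91.5 30 9
```

```text
[291.36322855 196.1734974 ]
turn az -0.0003 rad; shift after turn cm [-0.17 -0.09  6.14] tilt [ 0.0012 -0.0001] psi 8.98 clock 5.05 F [ 0.4 -0.2 -0.5] w 90.1 gf 0.0 pos [639.1 -89.7  91.4]
```

View pics/s2c.png

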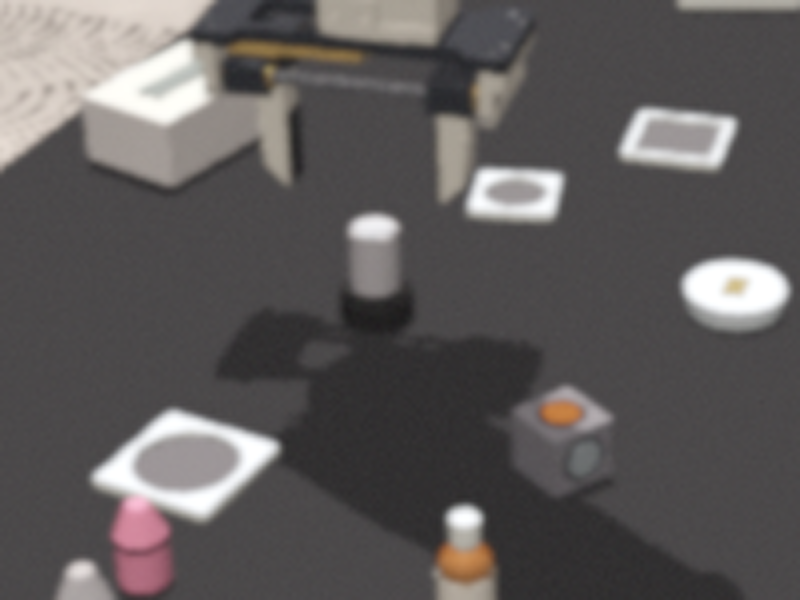

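The eyepiece stands centred between the open fingers, so I'll descend and close.

carry_out(claw=[9,9,9,9,9,9,9,2.4,2.4,2.4,2.4,2.4,2.4,2.4,2.4,2.4,2.4], delta_pos=[[-0.1,0,1],[-0.1,-0.1,1.5],[0,0,1.5],[0,0,1.5],[0,0,0.6],[0,0,0],[0,0,0],[0,0,0],[0,0,0],[0,0,0],[0,0,0],[0,0,0],[0,0,0],[0,0,0],[0,0,0],[0,0,0],[0,0,0]], angular=[[0,0,0],[0,0,0],[0,0,0],[0,0,0],[0,0,0],[0,0,0],[0,0,0],[0,0,0],[0,0,0],[0,0,0],[0,0,0],[0,0,0],[0,0,0],[0,0,0],[0,0,0],[0,0,0],[0,0,0]], force=20)

```text
clock: 6.75
position: [0.6379, -0.0916, 0.0297]
ee_rot: [2.04, 2.389, 0.0]
force: [-0.4, -0.1, 0.5]
width: 0.32
gripper_force: 20.0
```

```bash
python3 g.py 665 99.8 32 9
```

```text
turn az -0.0002 rad; shift after turn cm [18.48  5.67 -0.23] tilt [0.0001 0.    ] psi 8.99 clock 6.75 F [-0.4 -0.1  0.5] w 29.5 gf 20.0 pos [637.9 -91.6  29.7]
```

carry_out(claw=[2.4,2.4,2.4,2.4,2.4,2.4,2.4,2.4,2.4,2.4,2.4,2.4,2.4,2.4,2.4,2.4,2.4,2.4], delta_pos=[[0,0,-0.5],[0,0,-1],[0,0,-1.5],[0,0,-1],[1,0.3,0],[2,0.6,0],[2.5,0.8,0],[2.5,0.8,0],[2.5,0.8,0],[2.5,0.8,0],[2.5,0.8,0],[1.5,0.5,0],[1,0.2,0],[0.5,0.1,0],[0,0,1],[0,0,1],[0,0,0],[0,0,0]], angular=[[0,0,0],[0,0,0],[0,0,0],[0,0,0],[0,0,0],[0,0,0],[0,0,0],[0,0,0],[0,0,0],[0,0,0],[0,0,0],[0,0,0],[0,0,0],[0,0,0],[0,0,0],[0,0,0],[0,0,0],[0,0,0]])

```text
clock: 8.55
position: [0.6649, 0.0988, 0.0491]
ee_rot: [-2.042, -2.387, 0.002]
force: [-0.3, -0.4, -0.7]
width: 0.32
gripper_force: 20.0
```

```bash
python3 g.py 665 99.8 32 9
```

```text
turn az -0.0016 rad; shift after turn cm [0.1  0.03 1.71] tilt [-0.0012 -0.0007] psi 8.91 clock 8.55 F [-0.3 -0.4 -0.7] w 29.5 gf 20.0 pos [664.9  98.8  49.1]
```

carry_out(claw=[2.4,2.4,2.4,2.4,2.4,2.4,2.4,2.4], delta_pos=[[0.1,0,0.5],[0,0,0.5],[0,0,0.4],[0,0,0.2],[0,0,0.1],[0,0,0.05],[0,0,0],[0,0,0]], angular=[[0,0,0],[0,0,0],[0,0,0],[0,0,0],[0,0,0],[0,0,0],[0,0,0],[0,0,0]])

```text
clock: 9.35
position: [0.6653, 0.101, 0.0324]
ee_rot: [2.04, 2.389, 0.0]
force: [0.3, 0.9, -1.1]
width: 0.318
gripper_force: 20.0
```

```bash
python3 - <<'E'
from m import *
p=arm.get_image("side");f=p["frame"][200:320,170:330]
cv2.imwrite("pics/s3c.png",cv2.cvtColor(cv2.resize(f,None,fx=4,fy=4,interpolation=cv2.INTER_CUBIC),cv2.COLOR_RGB2BGR))
E
python3 g.py 665 99.8 32 9
```

```text
turn az -0.0001 rad; shift after turn cm [-0.12 -0.05  0.04] tilt [0.0003 0.0001] psi 8.99 clock 9.4 F [-0.4  0.4 -1.2] w 29.9 gf 20.0 pos [665.3 101.1  32.4]
```

View pics/s3c.png

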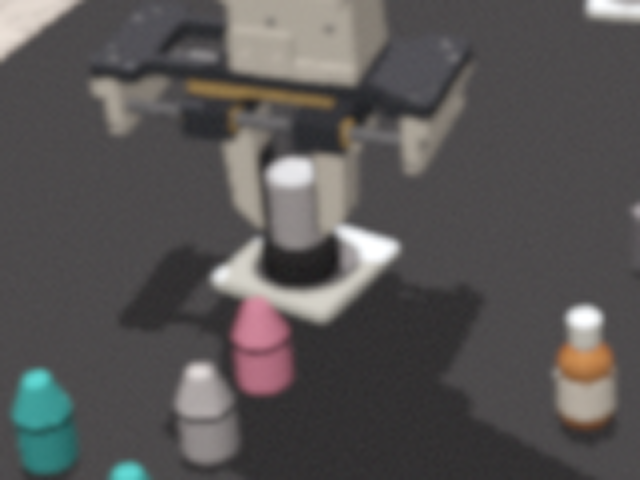

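The eyepiece is inside the big rest, held about 0.7 mm above the felt. I'll lower 1 mm, release and rise.

carry_out(claw=[2.4,2.4,2.4,2.4,5.5,5.5,5.5,5.5,5.5,5.5,5.5,5.5,5.5,5.5,5.5,5.5], delta_pos=[[0,0,0.05],[0,0,0.04],[0,0,0],[0,0,0],[0,0,0],[0,0,0],[0,0,0],[0,0,0],[0,0,0],[0,0,-1],[0,0,-1.5],[0,0,-2],[0,0,-2],[0,0,-2],[0,0,-1],[0,0,0]], angular=[[0,0,0],[0,0,0],[0,0,0],[0,0,0],[0,0,0],[0,0,0],[0,0,0],[0,0,0],[0,0,0],[0,0,0],[0,0,0],[0,0,0],[0,0,0],[0,0,0],[0,0,0],[0,0,0]])

```text
clock: 11.0
position: [0.6664, 0.1011, 0.1288]
ee_rot: [2.039, 2.387, 0.005]
force: [-0.1, -0.1, 0.3]
width: 0.6
gripper_force: 0.0
```

```bash
python3 g.py 631.2 250.8 60 9
```

```text
turn az -0.0002 rad; shift after turn cm [15.33 -1.16  6.88] tilt [0.0037 0.0009] psi 8.99 clock 11.0 F [-0.1 -0.1  0.3] w 55.2 gf 0.0 pos [666.4 101.1 128.8]
```

carry_out(claw=[5.5,5.5,5.5,5.5,5.5,5.5,5.5,5.5,5.5,5.5,5.5,5.5], delta_pos=[[1.3,-0.1,0],[2.5,-0.2,0],[3,-0.2,0],[3,-0.2,0],[3,-0.2,0],[1.5,-0.2,0],[1,0,1.4],[0,0,2],[0,0,2],[0,0,1.4],[0,0,0],[0,0,0]], angular=[[0,0,0],[0,0,0],[0,0,0],[0,0,0],[0,0,0],[0,0,0],[0,0,0],[0,0,0],[0,0,0],[0,0,0],[0,0,0],[0,0,0]])

```text
clock: 12.2
position: [0.6305, 0.2496, 0.0581]
ee_rot: [2.042, 2.388, -0.001]
force: [0.4, -0.4, 0.4]
width: 0.597
gripper_force: 0.0
```

```bash
python3 g.py 631.2 250.8 8 9
python3 - <<'E'
from m import *
p=arm.get_image("side");f=p["frame"][200:340,140:320]
cv2.imwrite("pics/s4c.png",cv2.cvtColor(cv2.resize(f,None,fx=4,fy=4,interpolation=cv2.INTER_CUBIC),cv2.COLOR_RGB2BGR))
E
```

```text
turn az -0.0012 rad; shift after turn cm [0.11 0.09 5.01] tilt [-0.0003 -0.0007] psi 8.93 clock 12.2 F [ 0.4 -0.4  0.4] w 54.9 gf 0.0 pos [630.5 249.6  58.1]
```

View pics/s4c.png

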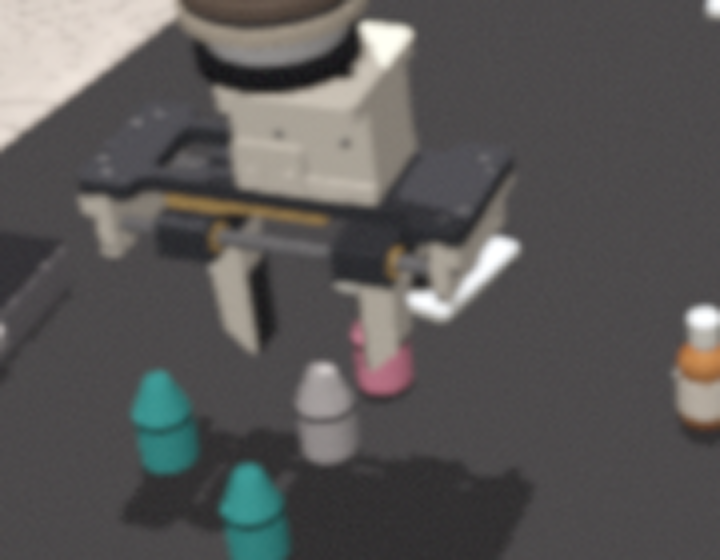

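The steel objective is centred between the fingers, and the pink one stands clear behind. Descending.

carry_out(claw=[5.5,5.5,5.5,5.5,5.5,5.5,2.2,2.2,2.2,2.2,2.2,2.2,2.2], delta_pos=[[0.1,0.1,1],[0,0,1.5],[0,0,1.5],[0,0,0.8],[0,0,0.2],[0,0,0],[0,0,0],[0,0,0],[0,0,0],[0,0,0],[0,0,0],[0,0,0],[0,0,0]], angular=[[0,0,0],[0,0,0],[0,0,0],[0,0,0],[0,0,0],[0,0,0],[0,0,0],[0,0,0],[0,0,0],[0,0,0],[0,0,0],[0,0,0],[0,0,0]])

```text
clock: 13.55
position: [0.6313, 0.2517, 0.0087]
ee_rot: [2.04, 2.389, 0.001]
force: [-0.8, -0.2, 4.4]
width: 0.299
gripper_force: 20.0
```

```bash
python3 g.py 619.4 -264.8 10 9
```

```text
turn az -0.0001 rad; shift after turn cm [-50.83  -9.26  -0.15] tilt [0.0004 0.0003] psi 9.0 clock 13.55 F [-0.8 -0.2  4.4] w 27.5 gf 20.0 pos [631.3 251.7   8.7]
```

carry_out(claw=[2.2,2.2,2.2,2.2,2.2,2.2,2.2], delta_pos=[[0,0,-0.5],[0,0,-1.5],[0,0,-3],[0,0,-3],[0,0,-3],[0,0,-1],[0,0,0]], angular=[[0,0,0],[0,0,0],[0,0,0],[0,0,0],[0,0,0],[0,0,0],[0,0,0]])

```text
clock: 14.25
position: [0.6322, 0.2519, 0.1305]
ee_rot: [2.04, 2.388, 0.005]
force: [-0.0, 0.7, -2.2]
width: 0.301
gripper_force: 20.0
```

carry_out(claw=[2.2,2.2,2.2,2.2,2.2,2.2,2.2,2.2,2.2,2.2,2.2,2.2,2.2,2.2,2.2,2.2,2.2,2.2,2.2,2.2], delta_pos=[[-1,-0.2,0],[-2,-0.4,0],[-3,-0.6,0],[-3,-0.6,0],[-3,-0.6,0],[-3,-0.6,0],[-3,-0.6,0],[-3,-0.6,0],[-3,-0.6,0],[-3,-0.6,0],[-3,-0.6,0],[-3,-0.6,0],[-3,-0.6,0],[-3,-0.5,0],[-3,-0.5,0],[-3,-0.5,0],[-2.8,-0.5,0],[-2,-0.2,0],[-1,0,0],[0,0,0]], angular=[[0,0,0],[0,0,0],[0,0,0],[0,0,0],[0,0,0],[0,0,0],[0,0,0],[0,0,0],[0,0,0],[0,0,0],[0,0,0],[0,0,0],[0,0,0],[0,0,0],[0,0,0],[0,0,0],[0,0,0],[0,0,0],[0,0,0],[0,0,0]])

```text
clock: 16.25
position: [0.616, -0.2675, 0.1274]
ee_rot: [-2.044, -2.384, 0.003]
force: [-0.3, 0.7, -1.2]
width: 0.298
gripper_force: 20.0
```

carry_out(claw=[2.2,2.2,2.2,2.2,2.2,2.2,2.2,2.2], delta_pos=[[0,0,1],[0,0,2],[0,0,2],[0,0,2],[0,0,1],[0,0,0],[0,0,0],[0,0,0]], angular=[[0,0,0],[0,0,0],[0,0,0],[0,0,0],[0,0,0],[0,0,0],[0,0,0],[0,0,0]])

```text
clock: 17.05
position: [0.6184, -0.2649, 0.0494]
ee_rot: [2.039, 2.388, 0.001]
force: [-0.9, -0.3, 0.1]
width: 0.299
gripper_force: 20.0
```

```bash
python3 g.py 619.4 -264.8 10.5 9
python3 - <<'E'
from m import *
p=arm.get_image("side");f=p["frame"][120:230,240:420]
cv2.imwrite("pics/s5c.png",cv2.cvtColor(cv2.resize(f,None,fx=4,fy=4,interpolation=cv2.INTER_CUBIC),cv2.COLOR_RGB2BGR))
p=arm.get_image("top")
print("eyetop",blob(p,(277,175),.064,110,r=15))
E
```

```text
turn az 0.0001 rad; shift after turn cm [0.   0.09 3.89] tilt [ 0.0016 -0.0005] psi 9.01 clock 17.05 F [-0.9 -0.3  0.1] w 27.5 gf 20.0 pos [ 618.4 -264.9   49.4]
eyetop {'c': array([654.2,  82.1]), 'size': array([52.6, 59.5]), 'ang': 85.8, 'cen': array([657.8,  77.7])}
```

View pics/s5c.png

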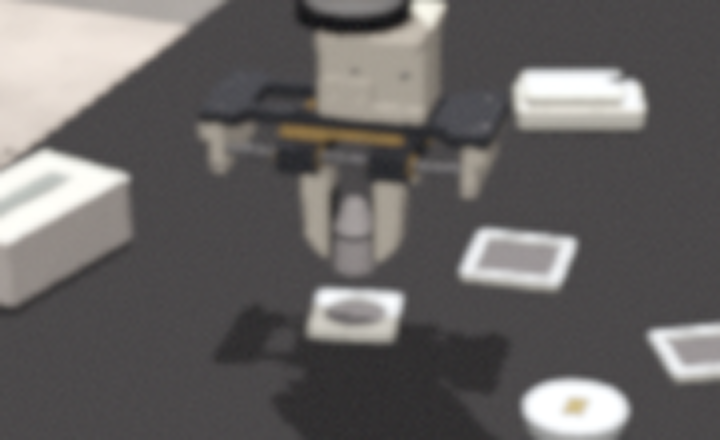

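The objective is held upright above the small rest. I'll lower it and release.

carry_out(claw=[2.2,2.2,2.2,2.2,2.2,2.2,2.2,2.2,2.2], delta_pos=[[0,0.1,0.7],[0,0,1],[0,0,1],[0,0,0.6],[0,0,0.3],[0,0,0.15],[0,0,0.1],[0,0,0],[0,0,0]], angular=[[0,0,0],[0,0,0],[0,0,0],[0,0,0],[0,0,0],[0,0,0],[0,0,0],[0,0,0],[0,0,0]])

```text
clock: 18.05
position: [0.6182, -0.2646, 0.0106]
ee_rot: [-2.04, -2.388, -0.0]
force: [-4.7, 2.1, 8.4]
width: 0.299
gripper_force: 20.0
```

```bash
python3 g.py 619.4 -264.8 10.5 9
```

```text
turn az -0.0003 rad; shift after turn cm [-0.04  0.11  0.01] tilt [-0.0005  0.0007] psi 8.98 clock 18.05 F [-4.7  2.1  8.4] w 27.5 gf 20.0 pos [ 618.2 -264.6   10.6]
```

carry_out(claw=[2.2,5,5,5,5,5,5,5,5,5,5,5,5,5], delta_pos=[[0,0,0],[0,0,0],[0,0,0],[0,0,0],[0,0,0],[0,0,0],[0,0,-1],[0,0,-2],[0,0,-3],[0,0,-3],[0,0,-3],[0,0,-2],[0,0,-1],[0,0,0]], angular=[[0,0,0],[0,0,0],[0,0,0],[0,0,0],[0,0,0],[0,0,0],[0,0,0],[0,0,0],[0,0,0],[0,0,0],[0,0,0],[0,0,0],[0,0,0],[0,0,0]])

```text
clock: 19.45
position: [0.6194, -0.2651, 0.1615]
ee_rot: [2.039, 2.387, 0.002]
force: [0.3, 0.4, -0.4]
width: 0.54
gripper_force: 0.0
```

```bash
python3 g.py 470 18 150 -31
python3 - <<'E'
from m import *
p=arm.get_image("side");f=p["frame"][150:280,200:360]
cv2.imwrite("pics/s6c.png",cv2.cvtColor(cv2.resize(f,None,fx=4,fy=4,interpolation=cv2.INTER_CUBIC),cv2.COLOR_RGB2BGR))
E
```

```text
turn az 0.6979 rad; shift after turn cm [ 16.58 -27.39   1.07] tilt [ 0.0027 -0.0008] psi 8.99 clock 19.45 F [ 0.3  0.4 -0.4] w 49.7 gf 0.0 pos [ 619.4 -265.1  161.5]
```

View pics/s6c.png

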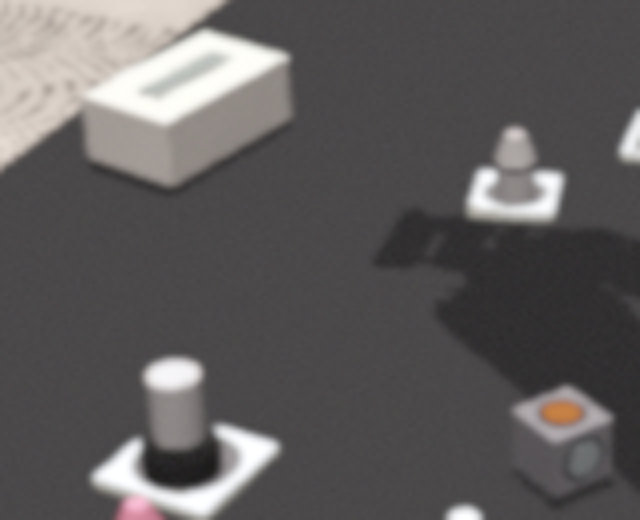

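The eyepiece and objective both stand in their recesses. Next is the cube.

carry_out(claw=[7,7,7,7,7,7,7,7,7,7,7,7,7,7,7,7,7,7,7,7], delta_pos=[[0,0,0],[0,0,0],[0,0,0],[0,0,0],[0,0,0],[0,0,0],[0,0,0],[0.8,-1.3,0],[1.6,-2.7,0],[1.8,-3,0],[1.8,-3,0],[1.8,-3,0],[1.8,-3,0],[1.8,-3,0],[1.8,-3,0],[1.6,-2.7,0],[1.2,-1.9,0],[0.6,-0.8,0.5],[0,0,0.5],[0,0,0]], angular=[[0,0,0.06],[0,0,0.12],[0,0,0.12],[0,0,0.12],[0,0,0.12],[0,0,0.12],[0,0,0.038],[0,0,0],[0,0,0],[0,0,0],[0,0,0],[0,0,0],[0,0,0],[0,0,0],[0,0,0],[0,0,0],[0,0,0],[0,0,0],[0,0,0],[0,0,0]])

```text
clock: 21.5
position: [0.4691, 0.0178, 0.1488]
ee_rot: [2.734, 1.546, -0.003]
force: [-0.9, 0.3, -0.5]
width: 0.761
gripper_force: 0.0
```

carry_out(claw=[7,7,7,7,7,7,7], delta_pos=[[0,0,1],[0,0,2],[0,0,2.5],[0,0,2],[0,0,1],[0,0,0],[0,0,0]], angular=[[0,0,0],[0,0,0],[0,0,0],[0,0,0],[0,0,0],[0,0,0],[0,0,0]])

```text
clock: 22.2
position: [0.4697, 0.018, 0.0651]
ee_rot: [2.735, 1.545, 0.0]
force: [1.0, 0.2, 0.5]
width: 0.765
gripper_force: 0.0
```

```bash
python3 g.py 470.6 18 10 -31
python3 - <<'E'
from m import *
p=arm.get_image("side");f=p["frame"][170:320,260:440]
cv2.imwrite("pics/s7c.png",cv2.cvtColor(cv2.resize(f,None,fx=4,fy=4,interpolation=cv2.INTER_CUBIC),cv2.COLOR_RGB2BGR))
E
```

```text
turn az -0.0012 rad; shift after turn cm [0.04 0.07 5.51] tilt [ 0.0002 -0.0003] psi -31.07 clock 22.2 F [1.  0.2 0.5] w 70.4 gf 0.0 pos [469.7  18.   65.1]
```

View pics/s7c.png

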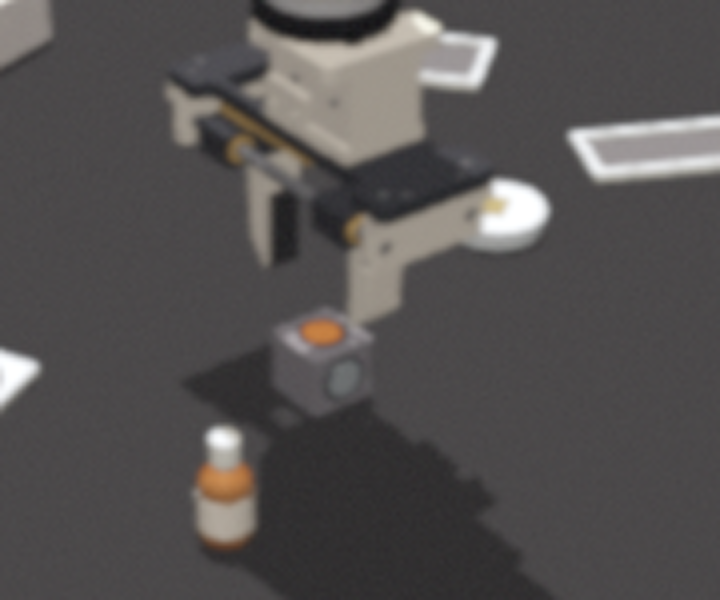

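The cube is aligned between the fingers and the bottle is clear.

carry_out(claw=[7,7,7,7,7,7,3.4,3.4,3.4,3.4,3.4,3.4,3.4], delta_pos=[[0,0.1,1],[0,0,1.5],[0,0,1.5],[0,0,1],[0,0,0.5],[0,0,0],[0,0,0],[0,0,0],[0,0,0],[0,0,0],[0,0,0],[0,0,0],[0,0,0]], angular=[[0,0,0],[0,0,0],[0,0,0],[0,0,0],[0,0,0],[0,0,0],[0,0,0],[0,0,0],[0,0,0],[0,0,0],[0,0,0],[0,0,0],[0,0,0]])

```text
clock: 23.55
position: [0.4703, 0.0183, 0.0101]
ee_rot: [-2.734, -1.547, -0.001]
force: [-0.6, -0.2, 6.5]
width: 0.433
gripper_force: 20.0
```

```bash
python3 g.py 545.2 -387 12 8.3
```

```text
turn az -0.6859 rad; shift after turn cm [-41.19   1.56  -0.21] tilt [0.0003 0.0004] psi -31.0 clock 23.55 F [-0.6 -0.2  6.5] w 39.8 gf 20.0 pos [470.3  18.3  10.1]
```

carry_out(claw=[3.4,3.4,3.4,3.4,3.4,3.4,3.4,3.4,3.4,3.4], delta_pos=[[0,0,-0.5],[0,0,-1.5],[0,0,-3],[0,0,-3],[0,0,-2],[0,0,-1],[0,0,0],[0,0,0],[0,0,0],[0,0,0]], angular=[[0,0,0],[0,0,0],[0,0,-0.06],[0,0,-0.12],[0,0,-0.12],[0,0,-0.12],[0,0,-0.12],[0,0,-0.1],[0,0,-0.046],[0,0,0]])

```text
clock: 24.55
position: [0.47, 0.018, 0.12]
ee_rot: [-2.054, -2.377, 0.0]
force: [1.0, 0.0, -0.4]
width: 0.436
gripper_force: 20.0
```

carry_out(claw=[3.4,3.4,3.4,3.4,3.4,3.4,3.4,3.4,3.4,3.4,3.4,3.4,3.4,3.4,3.4,3.4], delta_pos=[[-1.2,0,0],[-2.5,0.1,0],[-3.5,0.1,0],[-3.5,0.2,0],[-3.5,0.2,0],[-3.5,0.2,0],[-3.5,0.2,0],[-3.5,0.2,0],[-3.5,0.2,0],[-3.5,0.1,0],[-3.5,0.1,0],[-3,0,0],[-1.7,0,0],[-0.8,0,0],[0,0,0],[0,0,0]], angular=[[0,0,0],[0,0,0],[0,0,0],[0,0,0],[0,0,0],[0,0,0],[0,0,0],[0,0,0],[0,0,0],[0,0,0],[0,0,0],[0,0,0],[0,0,0],[0,0,0],[0,0,0],[0,0,0]])

```text
clock: 26.15
position: [0.5447, -0.3813, 0.1195]
ee_rot: [-2.054, -2.376, -0.001]
force: [-1.0, 0.7, -0.4]
width: 0.435
gripper_force: 20.0
```

carry_out(claw=[3.4,3.4,3.4,3.4,3.4,3.4,3.4,3.4], delta_pos=[[0,0,1],[0,0,2],[0,0,2],[0,0,2],[0,0,1],[0,0,0],[0,0,0],[0,0,0]], angular=[[0,0,0],[0,0,0],[0,0,0],[0,0,0],[0,0,0],[0,0,0],[0,0,0],[0,0,0]])

```text
clock: 26.95
position: [0.5454, -0.3826, 0.0409]
ee_rot: [2.054, 2.375, 0.0]
force: [1.2, -0.0, -0.3]
width: 0.438
gripper_force: 20.0
```

```bash
python3 g.py 545.2 -387 12 8.3
python3 - <<'E'
from m import *
p=arm.get_image("side");f=p["frame"][110:230,280:460]
cv2.imwrite("pics/s8c.png",cv2.cvtColor(cv2.resize(f,None,fx=4,fy=4,interpolation=cv2.INTER_CUBIC),cv2.COLOR_RGB2BGR))
E
```

```text
turn az 0.0002 rad; shift after turn cm [-0.43 -0.09  2.89] tilt [ 0.0015 -0.0008] psi 8.31 clock 26.95 F [ 1.2 -0.  -0.3] w 40.3 gf 20.0 pos [ 545.4 -382.6   40.9]
```

View pics/s8c.png

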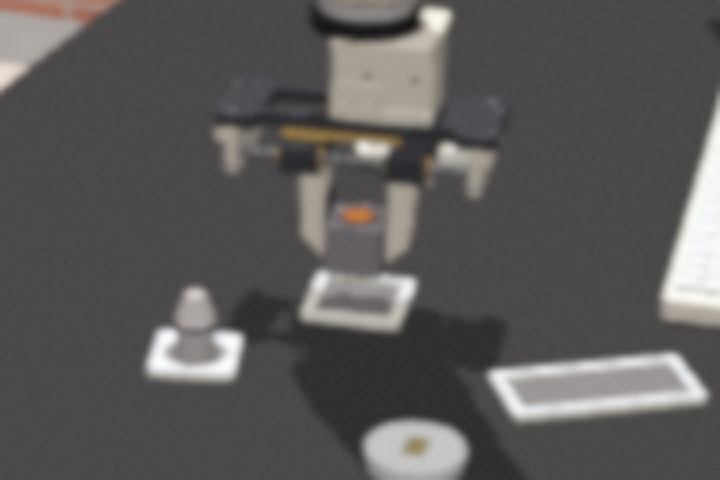

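The cube is straight above the square rest and needs 4 mm more sideways.

carry_out(claw=[3.4,3.4,3.4,3.4,3.4,3.4,3.4,3.4,3.4,3.4], delta_pos=[[-0.2,0,0],[-0.2,-0.1,0.5],[0,0,1],[0,0,0.6],[0,0,0.4],[0,0,0.2],[0,0,0.15],[0,0,0.05],[0,0,0],[0,0,0]], angular=[[0,0,0],[0,0,0],[0,0,0],[0,0,0],[0,0,0],[0,0,0],[0,0,0],[0,0,0],[0,0,0],[0,0,0]])

```text
clock: 28.0
position: [0.5439, -0.386, 0.0121]
ee_rot: [-2.054, -2.376, -0.001]
force: [-5.6, 4.6, 14.4]
width: 0.436
gripper_force: 20.0
```

```bash
python3 g.py 545.2 -387 12 8.3
```

```text
turn az -0.0001 rad; shift after turn cm [-0.12  0.11  0.01] tilt [-0.0002  0.0011] psi 8.3 clock 28.0 F [-5.6  4.6 14.4] w 40.1 gf 20.0 pos [ 543.9 -386.    12.1]
```

carry_out(claw=[3.4,3.4,6,6,6,6,6,6,6,6,6,6,6,6,6], delta_pos=[[0,0,-0.03],[0,0,0],[0,0,0],[0,0,0],[0,0,0],[0,0,0],[0,0,0],[0,0,-1],[0,0,-2],[0,0,-3],[0,0,-3],[0,0,-3],[0,0,-2],[0,0,-1],[0,0,0]], angular=[[0,0,0],[0,0,0],[0,0,0],[0,0,0],[0,0,0],[0,0,0],[0,0,0],[0,0,0],[0,0,0],[0,0,0],[0,0,0],[0,0,0],[0,0,0],[0,0,0],[0,0,0]])

```text
clock: 29.5
position: [0.545, -0.3869, 0.1628]
ee_rot: [2.053, 2.374, 0.001]
force: [0.0, -0.1, -0.0]
width: 0.654
gripper_force: 0.0
```

```bash
python3 g.py 366 322 160 -32.4
```

```text
turn az 0.7104 rad; shift after turn cm [ 50.26 -53.1    0.08] tilt [ 0.0024 -0.0013] psi 8.3 clock 29.5 F [ 0.  -0.1 -0. ] w 60.1 gf 0.0 pos [ 545.  -386.9  162.8]
```

carry_out(claw=[6,6,6,6,6,6,6], delta_pos=[[0,0,0],[0,0,0],[0,0,0],[0,0,0],[0,0,0],[0,0,0],[0,0,0]], angular=[[0,0,0.07],[0,0,0.12],[0,0,0.12],[0,0,0.12],[0,0,0.12],[0,0,0.11],[0,0,0.05]])

```text
clock: 30.2
position: [0.5438, -0.3857, 0.1594]
ee_rot: [-2.754, -1.507, 0.002]
force: [0.4, -0.6, 0.5]
width: 0.65
gripper_force: 0.0
```

carry_out(claw=[6,6,6,6,6,6,6,6,6,6,6,6,6,6,6,6,6,6,6,6], delta_pos=[[1.3,-1.4,0],[2.4,-2.5,0],[2.8,-3,0],[2.8,-3,0],[2.8,-3,0],[2.8,-3,0],[2.8,-3,0],[2.8,-3,0],[2.8,-3,0],[2.8,-3,0],[2.8,-3,0],[2.8,-3,0],[2.8,-3,0],[2.8,-3,0],[2.8,-3,0],[2.8,-3,0],[2.8,-3,0],[2.6,-2.4,0],[1.3,-1.3,0],[0.6,-0.5,0]], angular=[[0,0,0],[0,0,0],[0,0,0],[0,0,0],[0,0,0],[0,0,0],[0,0,0],[0,0,0],[0,0,0],[0,0,0],[0,0,0],[0,0,0],[0,0,0],[0,0,0],[0,0,0],[0,0,0],[0,0,0],[0,0,0],[0,0,0],[0,0,0]])

```text
clock: 32.2
position: [0.3638, 0.323, 0.1602]
ee_rot: [2.75, 1.517, -0.002]
force: [0.3, -0.8, -0.3]
width: 0.652
gripper_force: 0.0
```

carry_out(claw=[6,6,6,6,6,6,6,6], delta_pos=[[0,0,1],[0,0,2.5],[0,0,3],[0,0,2.5],[0,0,1],[0,0,0],[0,0,0],[0,0,0]], angular=[[0,0,0],[0,0,0],[0,0,0],[0,0,0],[0,0,0],[0,0,0],[0,0,0],[0,0,0]])

```text
clock: 33.0
position: [0.3655, 0.3222, 0.0622]
ee_rot: [-2.753, -1.513, -0.003]
force: [-0.8, -0.2, -0.5]
width: 0.655
gripper_force: 0.0
```

```bash
python3 g.py 366 322 6.5 -32.4
python3 - <<'E'
from m import *
p=arm.get_image("side");f=p["frame"][270:420,220:420]
cv2.imwrite("pics/s9c.png",cv2.cvtColor(cv2.resize(f,None,fx=4,fy=4,interpolation=cv2.INTER_CUBIC),cv2.COLOR_RGB2BGR))
E
```

```text
turn az -0.0001 rad; shift after turn cm [0.   0.05 5.57] tilt [0.0012 0.0014] psi -32.41 clock 33.0 F [-0.8 -0.2 -0.5] w 60.2 gf 0.0 pos [365.5 322.2  62.2]
```

View pics/s9c.png

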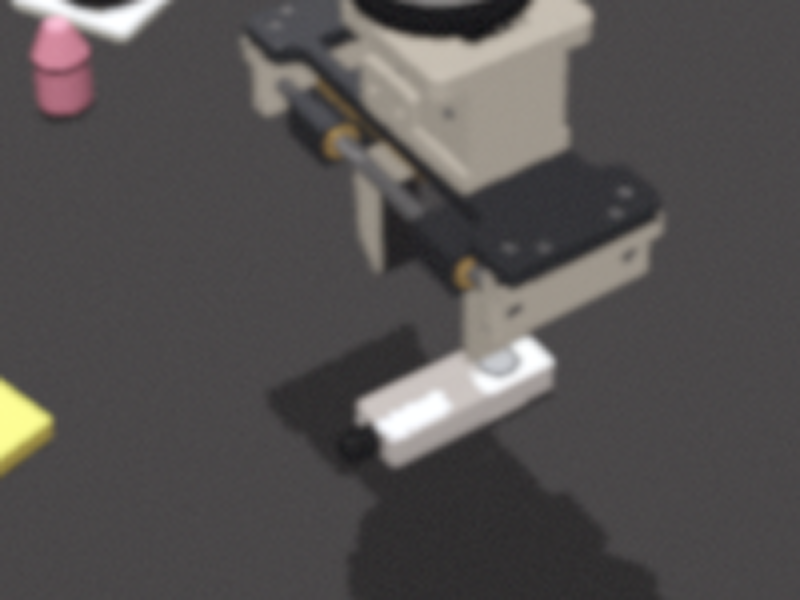

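The slider is lined up, with its knob to the lower left. Descending to grip.

carry_out(claw=[6,6,6,6,6,6,2.2,2.2,2.2,2.2,2.2,2.2,2.2,2.2], delta_pos=[[0,0,1],[0,0,2],[0,0,1.5],[0,0,0.8],[0,0,0.25],[0,0,0],[0,0,0],[0,0,0],[0,0,0],[0,0,0],[0,0,0],[0,0,0],[0,0,0],[0,0,0]], angular=[[0,0,0],[0,0,0],[0,0,0],[0,0,0],[0,0,0],[0,0,0],[0,0,0],[0,0,0],[0,0,0],[0,0,0],[0,0,0],[0,0,0],[0,0,0],[0,0,0]], force=25)

```text
clock: 34.45
position: [0.3648, 0.3221, 0.0058]
ee_rot: [-2.752, -1.514, -0.0]
force: [-1.2, -0.4, 5.8]
width: 0.301
gripper_force: 25.0
```

```bash
python3 g.py 357 -325 8.5 -56.5
```

```text
turn az 0.4211 rad; shift after turn cm [-36.37  53.53  -0.29] tilt [-0.      0.0004] psi -32.37 clock 34.45 F [-1.2 -0.4  5.8] w 27.7 gf 25.0 pos [364.8 322.1   5.8]
```

carry_out(claw=[2.2,2.2,2.2,2.2,2.2,2.2,2.2,2.2,2.2], delta_pos=[[0,0,-0.5],[0,0,-1.5],[0,0,-3],[0,0,-3],[0,0,-2.5],[0,0,-1.5],[0,0,0],[0,0,0],[0,0,0]], angular=[[0,0,0],[0,0,0],[0,0,0.05],[0,0,0.09],[0,0,0.09],[0,0,0.09],[0,0,0.07],[0,0,0.031],[0,0,0]])

```text
clock: 35.35
position: [0.3644, 0.3217, 0.1254]
ee_rot: [3.008, 0.906, -0.001]
force: [0.4, -0.4, -1.6]
width: 0.3
gripper_force: 25.0
```

carry_out(claw=[2.2,2.2,2.2,2.2,2.2,2.2,2.2,2.2,2.2,2.2,2.2,2.2,2.2,2.2], delta_pos=[[-0.2,1,0],[-0.4,2,0],[-0.6,3,0],[-0.6,3,0],[-0.6,3,0],[-0.6,3,0],[-0.6,3,0],[-0.6,3,0],[-0.6,3,0],[-0.6,3,0],[-0.6,3,0],[-0.6,2.5,0],[-0.4,1.3,0],[-0.2,0.5,0]], angular=[[0,0,0],[0,0,0],[0,0,0],[0,0,0],[0,0,0],[0,0,0],[0,0,0],[0,0,0],[0,0,0],[0,0,0],[0,0,0],[0,0,0],[0,0,0],[0,0,0]])

```text
clock: 36.75
position: [0.4939, -0.0066, 0.1254]
ee_rot: [3.009, 0.902, -0.001]
force: [0.3, 0.1, -1.8]
width: 0.3
gripper_force: 25.0
```

```bash
python3 g.py 357 -325 60 -56.5
```

```text
turn az -0.0024 rad; shift after turn cm [-28.99  18.99   6.58] tilt [-0.0003 -0.0009] psi -56.64 clock 36.75 F [ 0.3  0.1 -1.8] w 27.6 gf 25.0 pos [493.9  -6.6 125.4]
```

carry_out(claw=[2.2,2.2,2.2,2.2,2.2,2.2,2.2,2.2,2.2,2.2,2.2,2.2,2.2,2.2,2.2,2.2,2.2,2.2,2.2], delta_pos=[[-0.8,0.5,0],[-1.8,1.2,0],[-2.7,1.8,0],[-2.7,1.8,0],[-2.7,1.8,0],[-2.7,1.8,0],[-2.7,1.8,0],[-2.7,1.8,0],[-2.7,1.8,0],[-2.7,1.8,0],[-2.5,1.5,0],[-1.5,0.9,0],[-0.8,0.5,0],[0,0,1],[0,0,2.5],[0,0,2.5],[0,0,1],[0,0,0],[0,0,0]], angular=[[0,0,0],[0,0,0],[0,0,0],[0,0,0],[0,0,0],[0,0,0],[0,0,0],[0,0,0],[0,0,0],[0,0,0],[0,0,0],[0,0,0],[0,0,0],[0,0,0],[0,0,0],[0,0,0],[0,0,0],[0,0,0],[0,0,0]])

```text
clock: 38.65
position: [0.3574, -0.322, 0.0559]
ee_rot: [-3.008, -0.906, 0.0]
force: [-0.8, -0.5, -2.1]
width: 0.303
gripper_force: 25.0
```

```bash
python3 g.py 357 -325 7.8 -56.5
python3 - <<'E'
from m import *
p=arm.get_image("side");f=p["frame"][110:250,350:550]
q=arm.get_image("top");k=q["frame"][260:400,400:600]
cv2.imwrite("pics/s10c.png",cv2.cvtColor(cv2.resize(np.hstack([f,k]),None,fx=2,fy=2,interpolation=cv2.INTER_CUBIC),cv2.COLOR_RGB2BGR))
E
```

```text
turn az 0.0007 rad; shift after turn cm [-0.2   0.23  4.81] tilt [-0.0001  0.0001] psi -56.46 clock 38.65 F [-0.8 -0.5 -2.1] w 27.9 gf 25.0 pos [ 357.4 -322.    55.9]
```

View pics/s10c.png

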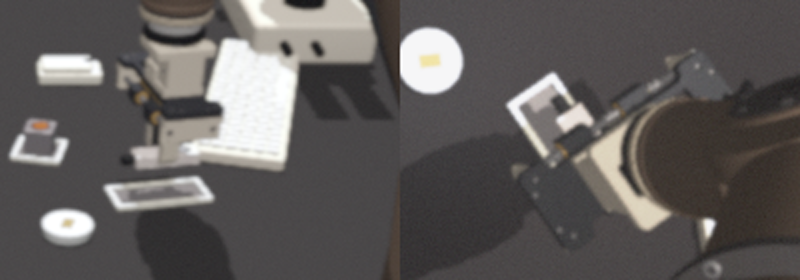

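The slider hangs level over the long rest and parallel to it. Lowering.

carry_out(claw=[2.2,2.2,2.2,2.2,2.2,2.2,2.2,2.2,2.2,2.2], delta_pos=[[-0.1,0.1,0.5],[-0.1,0.1,1],[0,0,1.5],[0,0,1],[0,0,0.4],[0,0,0.2],[0,0,0.1],[0,0,0.05],[0,0,0],[0,0,0]], angular=[[0,0,0],[0,0,0],[0,0,0],[0,0,0],[0,0,0],[0,0,0],[0,0,0],[0,0,0],[0,0,0],[0,0,0]])

```text
clock: 39.75
position: [0.3568, -0.3252, 0.0084]
ee_rot: [3.008, 0.905, 0.001]
force: [0.5, 1.0, -1.9]
width: 0.303
gripper_force: 25.0
```

```bash
python3 g.py 357 -325 7.8 -56.5
```

```text
turn az 0.0001 rad; shift after turn cm [0.03 0.   0.06] tilt [ 0.0005 -0.0002] psi -56.49 clock 39.75 F [ 0.5  1.  -1.9] w 27.9 gf 25.0 pos [ 356.8 -325.2    8.4]
```

carry_out(claw=[2.2,2.2,2.2,2.2,5,5,5,5,5,5,5,5,5,5,5,5], delta_pos=[[0,0,0.05],[0,0,0.03],[0,0,0],[0,0,0],[0,0,0],[0,0,0],[0,0,0],[0,0,0],[0,0,0],[0,0,-1],[0,0,-2],[0,0,-3],[0,0,-3],[0,0,-3],[0,0,-2],[0,0,0]], angular=[[0,0,0],[0,0,0],[0,0,0],[0,0,0],[0,0,0],[0,0,0],[0,0,0],[0,0,0],[0,0,0],[0,0,0],[0,0,0],[0,0,0],[0,0,0],[0,0,0],[0,0,0],[0,0,0]])

```text
clock: 41.35
position: [0.3576, -0.3262, 0.1502]
ee_rot: [3.005, 0.904, 0.005]
force: [0.5, 0.3, 0.5]
width: 0.545
gripper_force: 0.0
```

```bash
python3 g.py 465 0 250 -56.5
```

```text
turn az -0.0002 rad; shift after turn cm [ 26.99 -21.23 -10.01] tilt [ 0.0042 -0.0021] psi -56.51 clock 41.35 F [0.5 0.3 0.5] w 50.1 gf 0.0 pos [ 357.6 -326.2  150.2]
```

carry_out(claw=[5,5,5,5,5,5,5,5,5,5,5,5], delta_pos=[[0,0,-2],[1.3,-1,-2],[2.5,-2,-2],[2.8,-2.2,-2],[2.8,-2.2,-2],[2.8,-2.2,0],[2.8,-2.2,0],[2.8,-2.2,0],[2.8,-2.2,0],[2.8,-2.2,0],[2.5,-2,0],[1.1,-0.8,0]], angular=[[0,0,0],[0,0,0],[0,0,0],[0,0,0],[0,0,0],[0,0,0],[0,0,0],[0,0,0],[0,0,0],[0,0,0],[0,0,0],[0,0,0]])

```text
clock: 42.55
position: [0.4648, 0.0038, 0.2468]
ee_rot: [-3.006, -0.911, 0.001]
force: [0.0, 0.1, 1.1]
width: 0.545
gripper_force: 0.0
```

carry_out(claw=[5,5,5,5,5,5,5,5,5,5,5,5,5], delta_pos=[[0.7,-1.5,0],[1.3,-3,0],[1.3,-3,0],[1.3,-3,0],[1.3,-3,0],[1.3,-3,0],[1.3,-3,0],[1.3,-3,0],[1.3,-3,0],[1.3,-3,0],[1,-2,0],[0.5,-1,0],[0,0,0]], angular=[[0,0,0],[0,0,0],[0,0,0],[0,0,0],[0,0,0],[0,0,0],[0,0,0],[0,0,0],[0,0,0],[0,0,0],[0,0,0],[0,0,0],[0,0,0]])

```text
clock: 43.85
position: [0.4067, 0.3406, 0.247]
ee_rot: [3.007, 0.907, -0.001]
force: [-0.5, -0.6, -0.1]
width: 0.545
gripper_force: 0.0
```

```bash
python3 - <<'E'
from m import *
p=arm.get_image("top");f=p["frame"][150:390,230:550]
cv2.imwrite("pics/end.png",cv2.cvtColor(cv2.resize(f,None,fx=2.5,fy=2.5,interpolation=cv2.INTER_CUBIC),cv2.COLOR_RGB2BGR))
for n,a in [("dish",((414,290),.014,110)),("bottle",((236,273),.062,130)),("eyetop",((277,172),.064,240)),("nose",(proj([.619,-.265,.05],p),.05,215,8))]:
    try: print(n,blob(p,*a))
    except Exception as e: print(n,e)
E
```

```text
dish {'c': array([ 438. , -188.3]), 'size': array([67.5, 66.4]), 'ang': 89.9, 'cen': array([ 438. , -188.4])}
bottle {'c': array([465.4, 150. ]), 'size': array([29.1, 27.9]), 'ang': 45.5, 'cen': array([465.2, 149.9])}
eyetop {'c': array([648. ,  94.2]), 'size': array([67.5, 67.5]), 'ang': 85.8, 'cen': array([648. ,  94.2])}
nose {'c': array([ 621.7, -268.2]), 'size': array([29.9, 19.6]), 'ang': 29.0, 'cen': array([ 623.1, -267.7])}
```

View pics/end.png

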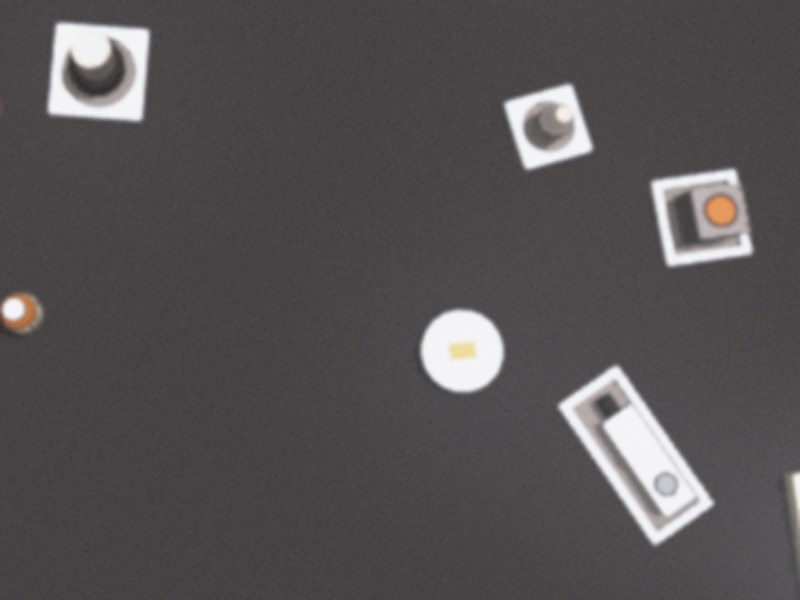

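All four parts sit in their recesses; the cube and slider match their rests once parallax is allowed for. The dish and bottle haven't moved.

```bash
python3 -c "
from cell import arm
print(arm.sign_off())"
```

```text
the job is handed in; nothing more can be done
None
```

The eyepiece, objective, filter cube and slider are each in their matching rest, upright and released; the dish and oil bottle have not moved, and the job was handed in at about 44 s on the robot's clock.

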